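# Tip a plaster mould onto the trimming board and bed it against the cleat

## Task

Slide the standing plaster mould up to the near edge of the wooden trimming board so that its foot sits square against it, then push it high up so that it tips over that edge, without being lifted off, and lies flat on the board with its pour hole towards the cleat. Push it along the board until its top end sits square against the cleat, press it there with a steady 10 N or so on the cleat for two seconds to bed it (never more than 20 N on the mould), then back off and leave it lying there, with the jar and the clamp undisturbed.

Things in the scene. Friction and masses are not known exactly. Their poses are not given: they have to be found in the camera images.
- board: Fixed wooden trimming board lying on the worktop, 172 mm long (x) by 160 mm wide (y), 14 mm thick. Origin: middle of its near edge (the end away from the cleat), at its underside on the worktop. x points along the board from the near edge to the cleat, y across it, z up. The near edge, a step 14 mm high, is the low stop over which the mould tips.
- cleat_face (a point): Middle of the cleat's face that looks to the near edge. The cleat is a bar fixed rigidly across the board's far end: 22 mm thick, 160 mm wide, 22 mm high above the board's top. The face stands 150 mm from the near edge; this point is 25 mm above the worktop. Axes as the board's.
- mould_centre (a point): Centre of the loose plaster mould, an off-white block 88 mm (its x) by 110 mm (y) by 135 mm high (z), edges rounded by 4 mm, 0.4 to 0.65 kg, too thick to grasp. It starts upright on the worktop, 15 to 50 mm short of the board's near edge, its +x face towards it (up to 0.15 rad askew). A thin seam runs round its middle.
- mould_foot (a point): Middle of the mould's lower edge on its +x side, the edge that meets the board's near edge first: 44 mm ahead of (its x) and 67.5 mm below the mould's centre. Axes as the mould's. Pushed 115 mm above the worktop it needs some 2 to 3 N to start tipping over the board's edge, and falls over by itself once turned by about 40 degrees.
- mould_top (a point): Centre of the mould's top face, with the dark round pour hole (28 mm), 67.5 mm from the mould's centre along its z; lying on the board, this end meets the cleat. Sliding on bench or board the mould drags with a friction of some 1 to 5 N, which a push must overcome before the rest reaches the cleat.
- soap_jar: Bystander: brown jar with a black lid, 62 mm across, 86 mm high, standing; origin at the centre of its underside.
- clamp: Bystander: red G-clamp lying flat, 124 x 144 x 19 mm; origin at the centre of its underside.

How it is judged:
On the way, in this order (a step that is already met when the one before it is completed fails the run):
1. the upright mould's foot is within 4 mm of the board's near edge and square to it within 0.07 rad (x of mould_foot in the frame of board above -0.004 m and angle between the x axis of mould_centre and the x axis of board, either way round below 0.07 rad and angle between mould_centre's own z axis and vertical below 0.1 rad), for 0.1 s.
2. the mould lies flat on the board, pour hole towards the cleat (angle between mould_centre's own z axis and vertical between 1.48 and 1.66 rad and z of mould_centre in the frame of board between 0.05 and 0.066 m and x of mould_top in the frame of board above 0.06 m and y of mould_centre in the frame of board between -0.025 and 0.025 m), for 0.2 s.
3. the mould presses on the cleat with 4 to 18 N, without a break, for a second (all of step 2 and contact force between mould and cleat between 4 and 18 N), for 1 s.
At the end, for the whole second after the job is handed in: The mould lies flat on the board on its side (within 5 degrees), its top end within 4 mm of the cleat's face and square to it within 0.05 rad, its middle within 25 mm of the board's middle line, at rest and let go (all of step 2 and x of mould_top in the frame of board above 0.146 m and angle between the z axis of mould_centre and the x axis of board, either way round below 0.05 rad and linear speed of mould below 0.01 m/s and angular speed of mould below 0.1 rad/s and contact force between each of the arm, the fingers and mould below 0.1 N); the robot touches nothing.
It fails at once if the robot pushes the mould with more than 25 N (contact force between any of the fingers, the arm and mould above 25 N).
It fails at once if the mould is lifted off: its front foot edge rises more than 50 mm above the worktop (height (world z) of mould_foot above 0.05 m).
It fails at once if the jar or clamp is moved more than 15 mm or tipped (distance of any of soap_jar, clamp from where it was at the start of the episode above 0.015 m or angle between any of soap_jar, clamp's own z axis and vertical above 0.2 rad).
It also fails if it takes over 72 s, if anything falls off the work surface, if the arm or the gripper's body presses on something with over 40 N, if the wrist force passes 120 N, or if a joint passes its speed limit or range.

## Robot

A 6-joint arm with a two-finger parallel gripper is mounted at the origin on a cart in front of the work surface, level with it; the furniture and walls round the work are solid. World frame = base frame: x ahead of the robot, y to its left, z up, the work surface at z = 0. Lengths are in m, angles in rad, forces in N, time in s.
With the tool pointing down it reaches from about 0.35 to 0.975 m from the base axis. Payload 4.9 kg.
Tool frame: the origin (TCP) lies on the centre line of the jaws, within the pads' length; the fingertips stand 14 mm ahead of it and the grasp point (between the pads) lies 5 mm behind it (manip.nose_length is the distance from the TCP to the fingertips, in m); z points along the fingers, y is the line along which they close (so a half turn about z gives the same grasp; the last joint's range is limited). The gripper opens to 85 mm and grips with 20 to 120 N. Pads are 22 mm wide; open, the fingers measure 114 mm over their backs; the gripper's body (76 mm by 85 mm) begins 54 mm behind the grasp point. The pads swing forward as they close: fully open they stand 13 mm farther back than shut.
Start: joints at [-0.119, 0.053, 1.613, -0, 1.476, -0.119], TCP at [0.625, 0, 0.245] pointing down, gripper open.
Joint ranges: [-3.01, 3.01], [-1.01, 2.22], [0.06, 2.58], [-1.02, 4.17], [0.09, 2.62], [-3.14, 3.14]. Speed limits (rad/s): [2.57, 2.57, 3.14, 3.14, 3.14, 3.14].

## Interface

Orientations are given as a unit quaternion [w, x, y, z].
In Python, from plant import manip, imaging gives the robot as it stands.
- The arm moves only by the tool play_rows, never from a script. Its argument "commands" is a list of rows, each a list of 6 numbers: the shift along the tool's x, y, z in mm, then the turn, a rotation vector about the tool's x, y, z in degrees. A call has 1 to 5 rows; each row shifts and turns the commanded pose from where the row before left it, along the tool's axes as they then stand; what a row does not reach is not made up. A row lasts 1/12 s, in which the tool goes at most 41.7 mm and 7.16 degrees, less where a joint would pass 70% of its speed; a pose out of reach is approached as far as the arm can. A call is refused whole if a number of a shift passes 41.7 or a number of a turn 7.16, either way. A call with a gripper value outside its range is refused whole. "hand" is the finger opening in mm, from 0 to 85.4, set as the call begins (left out, the last holds). The fingers move at their own pace and stop on an object; the grip force is fixed at half the most. Time passes only in rows, so rows that do not move let the fingers close. It gives the time, the measured TCP pose, the force, the opening and the grip force at its end, in the units of the state.
- manip.state(): the state, without advancing time (a new reading comes with each control period).
- imaging.grab_frame(name): name is "scene" or "side" or "wrist"; returns a dict with "image" (420x560x3 uint8, red, green, blue), "fx", "fy", "cx", "cy" (pixels), "k1" (the pictures are not rectified: a ray, as slopes to the right and down, at radius r is drawn at 1 + k1 r^2 times it, then the intrinsics apply), "R" (3x3) and "t" (3): a world point X has camera coordinates R X + t; the wrist camera has in their place "mount" (4x4, takes a point from camera to tool coordinates, whose origin is the TCP and whose axes are the flange's). Camera axes: x right, y down, z forward; pixel columns grow to the right and rows downward; lengths in m; the calibration is good to about 2 mm. A picture is of the moment at which its call begins: read the wrist's pose just before it. There is no depth.
- manip.job_done(): hands the job in; it is judged then, once.
The state is a dict: "time": time; "joint_pos": joint angles; "joint_vel": joint speeds; "joint_efforts": joint torques, N m; "tool_pos": TCP position; "tool_rot": TCP orientation; "contact_force": force on the tool from outside, world axes, zero at the start; "ft_torque": the same for the moment, N m; "gripper_width": opening from 0.0 (shut) to 1.0 (fully open); "grasp_force": force on a finger pad.
Only numpy, scipy, OpenCV 4.12 (cv2) and the standard library are available. Lean on these libraries where they do the work, as an engineer would, in place of code of your own. Each camera call takes 0.05 s, during which the arm holds its last target. There are 200 camera calls.

## Working session

There is one attempt and no reset: what is moved stays moved. The work goes in short steps, Python scripts to look and compute and a tool call to move; the robot and the scene stay as the last step left them, time stands still between calls to the robot, and variables do not carry over. Pictures are saved under pics/ and viewed, at most 10 in all, crops included, and the job is handed in when it is done.

Besides the shell and the picture viewer there is one more tool, called after "Call:" by a JSON object that holds its "api" and its "payload". play_rows: Moves the arm, as the interface text tells. Its arguments: {"type":"object","properties":{"commands":{"type":"array","items":{"type":"array","items":{"type":"number"}}},"hand":{"type":"number"}},"required":["commands"]}

```bash
mkdir -p pics
python3 - <<'E'
from plant import manip, imaging
import cv2,numpy as np
s=manip.state();print(s)
a=imaging.grab_frame("scene");b=imaging.grab_frame("side")
for n,f in(("scene",a),("side",b)):
    print(n,{k:(np.round(v,4).tolist() if not k=="image" else 0) for k,v in f.items()})
    cv2.imwrite(f"pics/{n}0.png",f["image"][:,:,::-1])
E
```

```text
{'time': 0.0, 'joint_pos': array([-1.18975849e-01,  5.33436373e-02,  1.61432181e+00, -7.70374550e-06,
        1.47594701e+00, -1.18979666e-01]), 'joint_vel': array([-0.00180077, -0.00058783,  0.0009814 ,  0.00054694, -0.00074015,
       -0.00140505]), 'joint_efforts': array([ 2.70554956e-04, -3.93670499e+01, -3.70175600e+01, -1.62778279e-04,
        6.93513779e-03, -6.06393527e-06]), 'tool_pos': array([6.24407617e-01, 8.42734910e-05, 2.44054551e-01]), 'tool_rot': array([-7.91451770e-04,  7.07104810e-01,  7.07108031e-01, -6.27310544e-04]), 'contact_force': array([-0.07509376, -0.14541881, -1.24833784]), 'ft_torque': array([ 0.03047801, -0.01811402,  0.01195272]), 'grasp_force': 0.0, 'gripper_width': 0.9927622015954881}
scene {'image': 0, 'fx': 498.5231, 'fy': 498.5231, 'cx': 272.7669, 'cy': 198.7331, 'k1': -0.0923, 'R': [[-0.8762, -0.482, -0.0049], [-0.3215, 0.592, -0.7391], [0.3591, -0.646, -0.6736]], 't': [0.5761, 0.1306, 1.2135]}
side {'image': 0, 'fx': 450.3935, 'fy': 450.3935, 'cx': 281.8516, 'cy': 203.4667, 'k1': -0.1342, 'R': [[0.9935, -0.113, -0.0143], [-0.0639, -0.4486, -0.8915], [0.0943, 0.8866, -0.4529]], 't': [-0.5099, 0.2403, 0.7006]}
```

View pics/scene0.png

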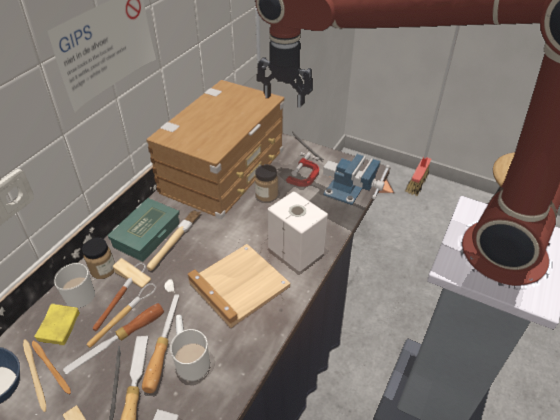

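View pics/side0.png

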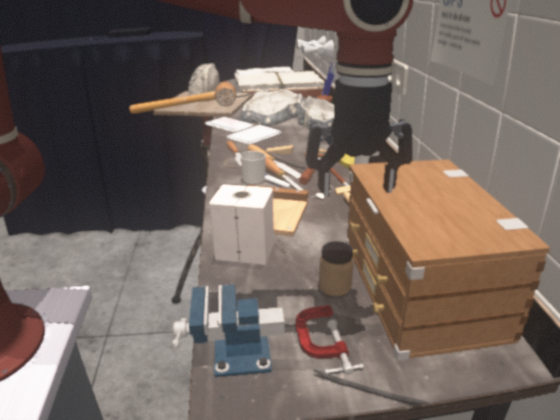

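Scene view: the mould is at about (297,230), with its pour hole at (297,211). The board lies below-left, with its near edge around (245,248)–(289,285) and its cleat along (190,270)–(235,320). The jar is at (266,185) and the clamp at (303,175). The push is roughly along world +y. I'll enlarge the view to get the corners.

```bash
cat > h.py <<'E'
from plant import manip, imaging
import cv2,numpy as np
def ray(f,uv):
    K=np.array([[f["fx"],0,f["cx"]],[0,f["fy"],f["cy"]],[0,0,1]])
    p=cv2.undistortPoints(np.array(uv,float).reshape(-1,1,2),K,np.array([f["k1"],0,0,0.]))[:,0]
    if "mount" in f: R=f["Rw"];c=f["c"];d=np.c_[p,np.ones(len(p))]@R.T
    else: R=np.array(f["R"]);c=-R.T@np.array(f["t"]);d=np.c_[p,np.ones(len(p))]@R
    return c,d
def plane(f,uv,z):
    c,d=ray(f,uv); return c+d*((z-c[2])/d[:,2])[:,None]
def proj(f,X):
    K=np.array([[f["fx"],0,f["cx"]],[0,f["fy"],f["cy"]],[0,0,1]])
    return cv2.projectPoints(np.array(X,float).reshape(-1,1,3),cv2.Rodrigues(np.array(f["R"]))[0],np.array(f["t"],float),K,np.array([f["k1"],0,0,0.]))[0][:,0]
E
python3 - <<'E'
import cv2
a=cv2.imread("pics/scene0.png")[185:330,175:345];cv2.imwrite("pics/c1.png",cv2.resize(a,None,fx=4,fy=4,interpolation=2))
b=cv2.imread("pics/side0.png")[170:320,200:370];cv2.imwrite("pics/c2.png",cv2.resize(b,None,fx=4,fy=4,interpolation=2))
E
```

```text
(no output)
```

View pics/c1.png

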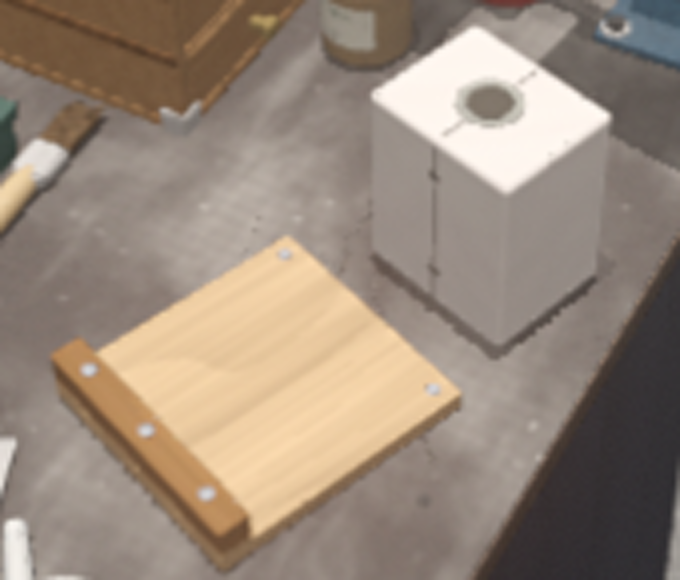

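View pics/c2.png

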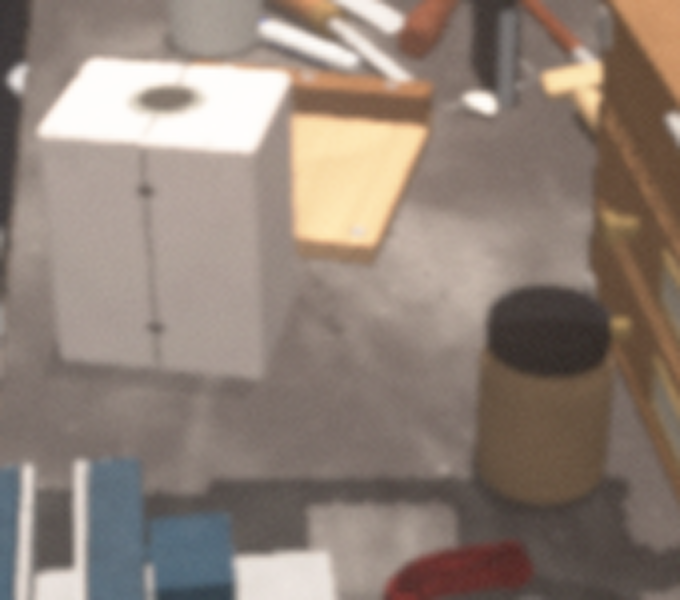

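Crop 1 (crop = 4·(px−offset)):
- Board near-edge top corners at (287,237) and (461,395).
- Cleat top outer corners at (52,353) and (225,545), inner corners at (85,340) and (248,520).
- Mould top corners at (475,27), (372,95), (507,193) and (609,118), with the hole at (491,102).

In crop 2 the jar, vise and clamp stand behind the mould.

Run:
```python
from h import *
a=imaging.grab_frame("scene");b=imaging.grab_frame("side")
S=lambda p:np.array(p)/4+[175,185]-.375
T=lambda p:np.array(p)/4+[200,170]-.375
np.set_printoptions(precision=4,suppress=True)
bn=plane(a,S([(287,237),(461,395)]),.014);print("near edge",bn,np.linalg.norm(bn[1]-bn[0]))
print("cleat top",plane(a,S([(52,353),(225,545),(85,340),(248,520)]),.036))
e=bn[1]-bn[0]; print("edge ang",np.degrees(np.arctan2(-e[0],-e[1])), e)
m=plane(a,S([(475,27),(372,95),(507,193),(609,118)]),.135);print("mould top",m,m.mean(0),plane(a,S([(491,102)]),.135))
for i in range(4):
    d=m[(i+1)%4]-m[i];print(np.linalg.norm(d),np.degrees(np.arctan2(d[1],d[0])))
print("mould bottom",plane(a,S([(374,258),(498,352),(598,275)]),0.0))
m=plane(b,T([(92,58),(292,72),(253,152),(38,132)]),.135);print("side mould top",m,m.mean(0),plane(b,T([(165,98)]),.135))
for i in range(4):
    d=m[(i+1)%4]-m[i];print(np.linalg.norm(d),np.degrees(np.arctan2(d[1],d[0])))
print("side cleat/near",plane(b,T([(432,92)]),.036),plane(b,T([(370,248)]),.014))
print("jar top edge centre",plane(b,T([(550,318)]),.086), "vise tops",plane(b,T([(82,462),(330,555),(190,520)]),.08),plane(b,[(270,345),(240,287)],.0))
print("clamp",plane(b,[(302,325),(333,308),(345,370)],.015))
```

```text
near edge [[0.5699 0.2932 0.014 ]
 [0.4205 0.35   0.014 ]] 0.15984137461825515
cleat top [[0.6298 0.4503 0.036 ]
 [0.4753 0.5114 0.036 ]
 [0.6189 0.4334 0.036 ]
 [0.473  0.4924 0.036 ]]
edge ang 110.84235141340613 [-0.1494  0.0569  0.    ]
mould top [[0.4973 0.1887 0.135 ]
 [0.5223 0.2688 0.135 ]
 [0.4203 0.3012 0.135 ]
 [0.3958 0.2215 0.135 ]] [0.4589 0.245  0.135 ] [[0.4601 0.2416 0.135 ]]
0.08390375949490007 72.69056741680075
0.10696803036245983 162.35579052474606
0.08338299868318622 -107.12330753158858
0.10670149219965497 -17.924926210819088
mould bottom [[0.521  0.2718 0.    ]
 [0.4208 0.3016 0.    ]
 [0.3941 0.2187 0.    ]]
side mould top [[0.4239 0.2975 0.135 ]
 [0.5263 0.2648 0.135 ]
 [0.4997 0.1788 0.135 ]
 [0.3982 0.2142 0.135 ]] [0.462  0.2388 0.135 ] [[0.4605 0.2433 0.135 ]]
0.10747154975713943 -17.686649464243935
0.09007800115159734 -107.16523788761951
0.10754022428914904 160.7361253309621
0.08711790054033006 72.83410854403772
side cleat/near [[0.6284 0.4352 0.036 ]] [[0.5691 0.2869 0.014 ]]
jar top edge centre [[0.6247 0.0935 0.086 ]] vise tops [[ 0.4164  0.0227  0.08  ]
 [ 0.5095 -0.0469  0.08  ]
 [ 0.4582 -0.0195  0.08  ]] [[ 0.4896 -0.0396  0.    ]
 [ 0.447   0.1191  0.    ]]
clamp [[ 0.5449 -0.0161  0.015 ]
 [ 0.6042  0.0189  0.015 ]
 [ 0.5925 -0.1204  0.015 ]]
```

Call:
{"api": "play_rows", "payload": {"commands": [[30,-40,0,0,0,0],[30,-40,0,0,0,0],[30,-40,0,0,0,0],[30,-40,0,0,0,0],[29,-40,0,0,0,0]], "hand": 60}}

```text
time: 0.62
tool_pos: [0.4562, 0.1252, 0.2448]
tool_rot: [-0.0, 0.707, 0.707, -0.0]
contact_force: [0.5, 0.2, 0.3]
gripper_width: 0.703
grasp_force: 0.0
```

Call:
{"api": "play_rows", "payload": {"commands": [[0,0,0,0,0,7],[0,0,0,0,0,7],[0,0,0,0,0,7],[0,0,0,0,7,0],[0,0,0,0,7,0]]}}

```text
time: 1.03
tool_pos: [0.4583, 0.126, 0.2461]
tool_rot: [-0.07, 0.817, 0.563, 0.103]
contact_force: [-0.4, -0.4, -0.5]
gripper_width: 0.705
grasp_force: 0.0
```

Call:
{"api": "play_rows", "payload": {"commands": [[0,0,0,0,7,0],[0,0,0,0,7,0],[0,0,0,0,7,0],[0,0,0,0,0,0],[0,0,0,0,0,0]]}}

```text
time: 1.45
tool_pos: [0.4574, 0.1234, 0.2442]
tool_rot: [-0.17, 0.787, 0.539, 0.247]
contact_force: [0.3, 0.6, 0.3]
gripper_width: 0.698
grasp_force: 0.0
```

```bash
cat >> h.py <<'E'
from scipy.spatial.transform import Rotation as Ro
np.set_printoptions(precision=4,suppress=True)
O=np.array([.495,.320,0]);A=np.radians(69.0)
B=np.array([[np.cos(A),np.sin(A),0],[-np.sin(A),np.cos(A),0],[0,0,1]])  # world->board
def st():
    s=manip.state();q=s["tool_rot"];R=Ro.from_quat([q[1],q[2],q[3],q[0]]).as_matrix()
    print("t",s["time"],"w",s["tool_pos"],"board",B@(s["tool_pos"]-O),"F board",B@s["contact_force"],"grip",s["gripper_width"])
    print("axes in board\n",B@R); return s,R
def togo(R,target): # board target -> tool mm
    s=manip.state(); print("tool mm:",R.T@B.T@(np.array(target)-B@(s["tool_pos"]-O))*1000)
E
python3 - <<'E'
from h import *
s,R=st();togo(R,[-.185,.005,.055]);print(s["joint_pos"])
E
```

```text
t 1.45 w [0.4574 0.1234 0.2442] board [-0.197  -0.0354  0.2442] F board [ 0.6497 -0.0448  0.3345] grip 0.6980199000209499
axes in board
 [[ 0.8206 -0.0029  0.5715]
 [-0.0035 -1.     -0.0001]
 [ 0.5715 -0.0019 -0.8206]]
tool mm: [-98.4013 -40.0632 162.1099]
[-0.2302 -0.4933  2.1564  0.6101  1.4172  0.0626]
```

Call:
{"api": "play_rows", "payload": {"commands": [[0,-20,0,0,0,0],[0,-20,0,0,0,0],[-16,0,26,0,0,0],[-16,0,26,0,0,0],[-16,0,26,0,0,0]]}}

```text
time: 1.87
tool_pos: [0.4234, 0.1446, 0.1549]
tool_rot: [-0.168, 0.785, 0.542, 0.248]
contact_force: [0.2, 0.3, -0.2]
gripper_width: 0.706
grasp_force: 0.0
```

Call:
{"api": "play_rows", "payload": {"commands": [[0,0,0,0,0,0]]}}

```text
time: 1.95
tool_pos: [0.4189, 0.1453, 0.1482]
tool_rot: [-0.173, 0.787, 0.541, 0.243]
contact_force: [-0.2, 0.2, -1.9]
gripper_width: 0.701
grasp_force: 0.0
```

Run:
```python
from h import *
s,R=st();togo(R,[-.185,.005,.055]);print(s["joint_pos"])
a=imaging.grab_frame("scene")["image"];b=imaging.grab_frame("side")["image"]
cv2.imwrite("pics/v1.png",np.hstack([cv2.resize(a[100:340,160:400],(400,400)),cv2.resize(b[120:390,160:430],(400,400))])[:,:,::-1])
```

```text
t 1.95 w [0.4189 0.1453 0.1482] board [-0.1904  0.0084  0.1482] F board [ 0.0575  0.2856 -1.8706] grip 0.7006824630671754
axes in board
 [[ 0.822   0.0034  0.5694]
 [-0.0028 -0.9999  0.0099]
 [ 0.5694 -0.0097 -0.822 ]]
tool mm: [-48.6608   4.3661  79.6375]
[-0.1947 -0.5081  2.3297  0.6283  1.2777 -0.0027]
```

View pics/v1.png

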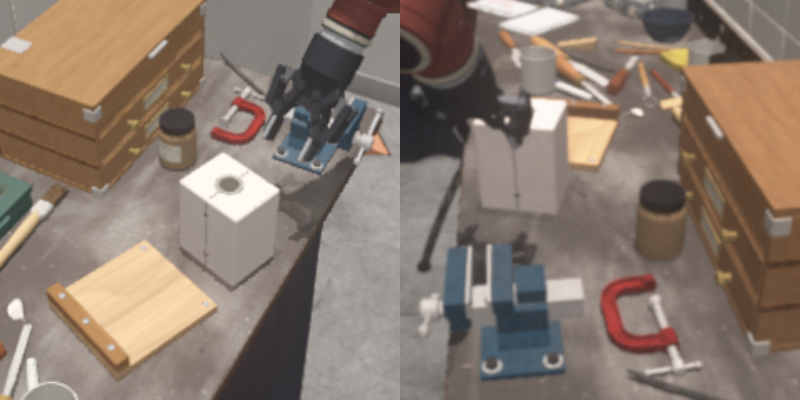

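The gripper, at about (310,100) left pane, stands behind the mould and clear of the vise. The jar and clamp are undisturbed. Descending.

Call:
{"api": "play_rows", "payload": {"commands": [[-14,1,22,0,0,0],[-14,1,22,0,0,0],[-14,1,22,0,0,0],[-6,1,14,0,0,0],[0,0,0,0,0,0]]}}

```text
time: 2.47
tool_pos: [0.4285, 0.149, 0.0603]
tool_rot: [-0.171, 0.786, 0.54, 0.247]
contact_force: [-0.8, 1.0, 0.1]
gripper_width: 0.701
grasp_force: 0.0
```

Run:
```python
from h import *
s,R=st();togo(R,[-.146,.005,.055]);print(s["joint_pos"])
```

```text
t 2.4667 w [0.4285 0.149  0.0603] board [-0.1835  0.0008  0.0603] F board [0.6747 1.0898 0.1313] grip 0.7011824693387945
axes in board
 [[ 0.8197  0.0011  0.5728]
 [-0.0005 -1.      0.0028]
 [ 0.5728 -0.0026 -0.8197]]
tool mm: [27.6933 -4.1594 25.7771]
[-0.1813 -0.3087  2.3592  0.6922  1.0821 -0.1477]
```

Call:
{"api": "play_rows", "payload": {"commands": [[6,-1,4,0,0,0],[6,-1,4,0,0,0],[6,-1,4,0,0,0],[4,-1,3,0,0,0],[4,0,3,0,0,0]]}}

```text
time: 2.88
tool_pos: [0.437, 0.1803, 0.0623]
tool_rot: [-0.17, 0.785, 0.541, 0.249]
contact_force: [0.1, 0.3, 0.1]
gripper_width: 0.705
grasp_force: 0.0
```

Call:
{"api": "play_rows", "payload": {"commands": [[3.3,0,2.3,0,0,0],[3.3,0,2.3,0,0,0],[3.3,0,2.3,0,0,0],[3.3,0,2.3,0,0,0],[3.3,0,2.3,0,0,0]]}}

```text
time: 3.3
tool_pos: [0.4431, 0.1984, 0.061]
tool_rot: [-0.171, 0.786, 0.541, 0.247]
contact_force: [-2.5, -4.1, 3.2]
gripper_width: 0.703
grasp_force: 2.6
```

Run:
```python
from h import *
s,R=st();togo(R,[-.105,.005,.055])
a=imaging.grab_frame("scene")["image"];b=imaging.grab_frame("side")["image"]
cv2.imwrite("pics/v2.png",np.hstack([cv2.resize(a[180:330,200:350],(400,400),interpolation=2),cv2.resize(b[150:300,180:330],(400,400),interpolation=2)])[:,:,::-1])
```

```text
t 3.3 w [0.4431 0.1984 0.061 ] board [-0.1321  0.0048  0.061 ] F board [-4.6845  0.9019  3.2039] grip 0.702681382033185
axes in board
 [[ 0.8197  0.0012  0.5728]
 [ 0.0006 -1.      0.0013]
 [ 0.5728 -0.0008 -0.8197]]
tool mm: [18.796  -0.1283 20.4455]
```

View pics/v2.png

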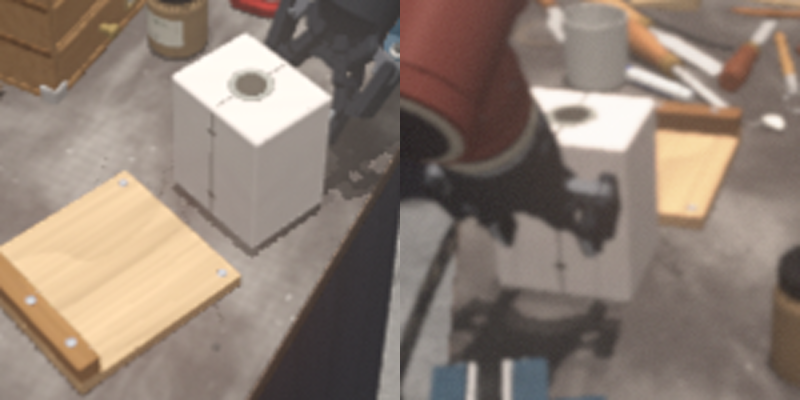

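The fingers press on the mould's back face at about 4.7 N, and it is sliding. The remaining gap is about 25 mm.

Call:
{"api": "play_rows", "payload": {"commands": [[3.3,0,2.3,0,0,0],[3.3,0,2.3,0,0,0],[3.3,0,2.3,0,0,0],[3.3,0,2.3,0,0,0],[1.6,0,1.1,0,0,0]]}}

```text
time: 3.82
tool_pos: [0.45, 0.2154, 0.0609]
tool_rot: [-0.17, 0.786, 0.54, 0.248]
contact_force: [-0.6, -3.6, 0.2]
gripper_width: 0.704
grasp_force: 1.7
```

Call:
{"api": "play_rows", "payload": {"commands": [[0,0,0,0,0,0]]}}

```text
time: 3.9
tool_pos: [0.4499, 0.2155, 0.061]
tool_rot: [-0.17, 0.786, 0.54, 0.248]
contact_force: [0.7, -0.9, 0.6]
gripper_width: 0.702
grasp_force: 0.3
```

```bash
cat >> h.py <<'E'
def top(f,roi,z=.135):
    "corners of the bright top face at height z"
    x0,y0,x1,y1=roi;im=f["image"][y0:y1,x0:x1].min(2)
    im=cv2.resize(im,None,fx=4,fy=4,interpolation=cv2.INTER_CUBIC)
    m=(im>195).astype(np.uint8);m=cv2.morphologyEx(m,cv2.MORPH_CLOSE,np.ones((49,49)))
    c=max(cv2.findContours(m,0,2)[0],key=cv2.contourArea)
    p=(c[:,0]+.5)/4-.5+[x0,y0]
    W=plane(f,p,z);q=(B@(W-O).T).T*1000
    r=cv2.minAreaRect(q[:,:2].astype(np.float32));print("top board mm",r)
E
python3 - <<'E'
from h import *
s,R=st();togo(R,[-.105,.005,.055])
top(imaging.grab_frame("scene"),(200,170,345,290))
E
```

```text
t 3.9 w [0.4499 0.2155 0.061 ] board [-0.1137  0.0046  0.061 ] F board [-0.5837 -0.997   0.5965] grip 0.7019940223100326
axes in board
 [[ 0.8191  0.0002  0.5737]
 [ 0.0001 -1.      0.0002]
 [ 0.5737 -0.0001 -0.8191]]
tool mm: [ 3.7238 -0.3563  9.8903]
top board mm ((-56.57130432128906, 3.4466934204101562), (87.56046295166016, 109.59610748291016), 0.08553844690322876)
```

Call:
{"api": "play_rows", "payload": {"commands": [[1.6,0,1.1,0,0,0],[1.6,0,1.1,0,0,0],[1.6,0,1.1,0,0,0],[1.6,0,1.1,0,0,0],[1.6,0,1.1,0,0,0]]}}

```text
time: 4.37
tool_pos: [0.4533, 0.2243, 0.0611]
tool_rot: [-0.17, 0.786, 0.54, 0.248]
contact_force: [-0.6, -3.3, 0.8]
gripper_width: 0.706
grasp_force: 1.7
```

Call:
{"api": "play_rows", "payload": {"commands": [[0.5,0,0.4,0,0,0],[0.5,0,0.4,0,0,0]]}}

```text
time: 4.53
tool_pos: [0.4538, 0.2255, 0.061]
tool_rot: [-0.17, 0.786, 0.54, 0.248]
contact_force: [-0.5, -3.5, 0.4]
gripper_width: 0.703
grasp_force: 1.8
```

Run:
```python
from h import *
s,R=st()
top(imaging.grab_frame("scene"),(200,170,345,290))
```

```text
t 4.5333 w [0.4538 0.2255 0.061 ] board [-0.103   0.0046  0.061 ] F board [-3.4796 -0.7475  0.438 ] grip 0.7026808598053708
axes in board
 [[ 0.8192  0.0002  0.5735]
 [ 0.0001 -1.      0.0002]
 [ 0.5735 -0.0001 -0.8192]]
top board mm ((-45.84559631347656, 3.3779678344726562), (109.60588836669922, 87.41307067871094), 89.95288848876953)
```

Call:
{"api": "play_rows", "payload": {"commands": [[0.8,0,0.6,0,0,0],[0.8,0,0.6,0,0,0]]}}

```text
time: 4.75
tool_pos: [0.4545, 0.2273, 0.061]
tool_rot: [-0.17, 0.786, 0.54, 0.248]
contact_force: [-1.4, -3.3, 0.9]
gripper_width: 0.698
grasp_force: 1.8
```

Call:
{"api": "play_rows", "payload": {"commands": [[0.8,0,0.6,0,0,0],[0.5,0,0.4,0,0,0]]}}

```text
time: 4.92
tool_pos: [0.4554, 0.228, 0.0611]
tool_rot: [-0.169, 0.786, 0.541, 0.247]
contact_force: [-6.6, -16.1, 8.0]
gripper_width: 0.699
grasp_force: 8.7
```

Run:
```python
from h import *
s,R=st()
top(imaging.grab_frame("scene"),(200,170,345,290))
```

```text
t 4.9167 w [0.4554 0.228  0.0611] board [-0.1001  0.004   0.0611] F board [-17.3918   0.4101   8.0051] grip 0.699467622189409
axes in board
 [[ 0.8203  0.0012  0.5719]
 [ 0.002  -1.     -0.0007]
 [ 0.5719  0.0017 -0.8203]]
top board mm ((-43.17409133911133, 2.97314453125), (87.53583526611328, 109.551513671875), 0.4504135549068451)
```

The mould's foot has reached the edge: force jumped to 17 N, and the top measures square to within 0.5°. Backing off a little, then rising to push high.

Call:
{"api": "play_rows", "payload": {"commands": [[-1.6,0,-1.1,0,0,0],[-3.3,0,-2.3,0,0,0],[0,0,0,0,0,0]]}}

```text
time: 5.22
tool_pos: [0.4529, 0.2232, 0.061]
tool_rot: [-0.171, 0.786, 0.54, 0.248]
contact_force: [0.4, 0.2, 0.4]
gripper_width: 0.704
grasp_force: 0.0
```

Call:
{"api": "play_rows", "payload": {"commands": [[11,0,-16,0,0,0],[11,0,-16,0,0,0],[11,0,-16,0,0,0],[0,0,0,0,0,0],[0,0,0,0,0,0]]}}

```text
time: 5.63
tool_pos: [0.4537, 0.2229, 0.1205]
tool_rot: [-0.17, 0.786, 0.54, 0.249]
contact_force: [0.9, 0.1, -1.6]
gripper_width: 0.703
grasp_force: 0.0
```

Run:
```python
from h import *
s,R=st()
top(imaging.grab_frame("scene"),(200,170,345,290));togo(R,[-.105,.002,.119])
```

```text
t 5.6333 w [0.4537 0.2229 0.1205] board [-0.1055  0.0038  0.1205] F board [ 0.41   -0.8163 -1.5558] grip 0.703022436960731
axes in board
 [[ 0.8183  0.0001  0.5748]
 [ 0.0017 -1.     -0.0023]
 [ 0.5748  0.0028 -0.8183]]
top board mm ((-43.76264190673828, 3.081218719482422), (88.2914047241211, 109.4802474975586), 0.31103163957595825)
tool mm: [0.6804 2.6639 0.4919]
```

Call:
{"api": "play_rows", "payload": {"commands": [[3.3,0,2.3,0,0,0],[3.2,0,0.7,0,0,0],[3.2,0,0.7,0,0,0],[4,0,0.4,0,0,0],[4,0,0.4,0,0,0]]}}

```text
time: 6.1
tool_pos: [0.4584, 0.239, 0.1253]
tool_rot: [-0.171, 0.786, 0.541, 0.247]
contact_force: [-3.4, -4.4, 6.5]
gripper_width: 0.703
grasp_force: 3.2
```

Run:
```python
from h import *
s,R=st()
top(imaging.grab_frame("scene"),(200,170,345,290))
```

```text
t 6.1 w [0.4584 0.239  0.1253] board [-0.0887  0.0051  0.1253] F board [-5.3772  1.602   6.5021] grip 0.7032891375789766
axes in board
 [[ 0.8196  0.0013  0.5729]
 [-0.0002 -1.      0.0025]
 [ 0.5729 -0.0022 -0.8196]]
top board mm ((-33.7370719909668, -0.25498199462890625), (94.1465072631836, 114.91168212890625), 0.9690666198730469)
```

Call:
{"api": "play_rows", "payload": {"commands": [[5,0,-0.2,0,0,0],[5,0,-0.2,0,0,0],[5,0,-0.2,0,0,0],[5,0,0,0,0,0],[5,0,0,0,0,0]]}}

```text
time: 6.57
tool_pos: [0.466, 0.2579, 0.1403]
tool_rot: [-0.17, 0.786, 0.54, 0.248]
contact_force: [0.3, 0.1, 0.0]
gripper_width: 0.698
grasp_force: 0.4
```

Call:
{"api": "play_rows", "payload": {"commands": [[5,0,0.4,0,0,0],[5,0,0.4,0,0,0],[5,0,0.8,0,0,0],[5,0,0.8,0,0,0]]}}

```text
time: 6.9
tool_pos: [0.4727, 0.2746, 0.1503]
tool_rot: [-0.17, 0.786, 0.54, 0.248]
contact_force: [-0.3, -1.7, 0.1]
gripper_width: 0.7
grasp_force: 0.3
```

Run:
```python
from h import *
s,R=st()
a=imaging.grab_frame("scene")["image"];b=imaging.grab_frame("side")["image"]
cv2.imwrite("pics/v3.png",np.hstack([cv2.resize(a[160:330,180:350],(400,400),interpolation=2),cv2.resize(b[130:300,180:350],(400,400),interpolation=2)])[:,:,::-1])
```

```text
t 6.9 w [0.4727 0.2746 0.1503] board [-0.0504  0.0045  0.1503] F board [-1.6582 -0.3161  0.1385] grip 0.7001057563706211
axes in board
 [[ 0.819  -0.      0.5738]
 [ 0.     -1.     -0.0001]
 [ 0.5738  0.0001 -0.819 ]]
```

View pics/v3.png

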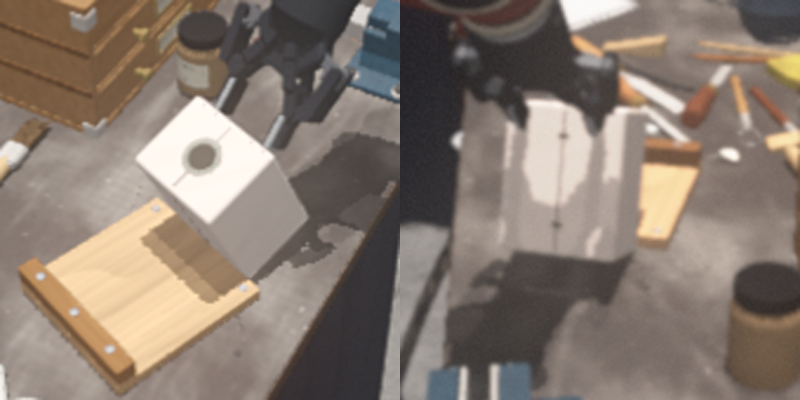

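The mould has tipped about 25–30° over the edge, still square, with the fingers on its upper back face. Continuing.

Call:
{"api": "play_rows", "payload": {"commands": [[4.5,0,1.5,0,0,0],[4.5,0,1.5,0,0,0],[4.5,0,1.5,0,0,0],[4.5,0,1.5,0,0,0],[4.5,0,1.5,0,0,0]]}}

```text
time: 7.42
tool_pos: [0.4807, 0.2957, 0.1567]
tool_rot: [-0.17, 0.786, 0.54, 0.248]
contact_force: [-0.3, -0.9, 0.3]
gripper_width: 0.705
grasp_force: 0.1
```

Call:
{"api": "play_rows", "payload": {"commands": [[4.5,0,2,0,0,0],[4.5,0,2,0,0,0],[0,0,0,0,0,0],[0,0,0,0,0,0],[0,0,0,0,0,0]]}}

```text
time: 7.83
tool_pos: [0.484, 0.3043, 0.1585]
tool_rot: [-0.17, 0.786, 0.54, 0.248]
contact_force: [0.3, -0.9, 0.1]
gripper_width: 0.7
grasp_force: 0.0
```

Run:
```python
from h import *
s,R=st()
a=imaging.grab_frame("scene")["image"];b=imaging.grab_frame("side")["image"]
cv2.imwrite("pics/v4.png",np.hstack([cv2.resize(a[160:330,180:350],(400,400),interpolation=2),cv2.resize(b[130:300,180:350],(400,400),interpolation=2)])[:,:,::-1])
```

```text
t 7.8333 w [0.484  0.3043 0.1585] board [-0.0186  0.0047  0.1585] F board [-0.7183 -0.5994  0.1233] grip 0.7001328855683882
axes in board
 [[ 0.8193  0.0002  0.5734]
 [ 0.     -1.      0.0003]
 [ 0.5734 -0.0002 -0.8193]]
```

View pics/v4.png

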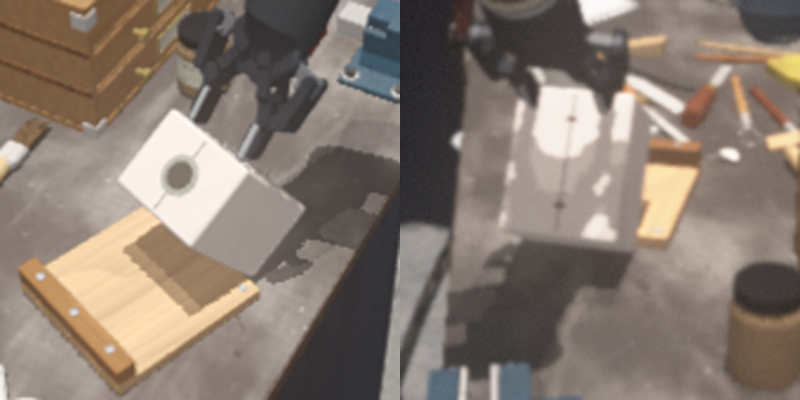

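It is close to balance at around 38–40°, and the force is nearly zero. A little further should let it fall.

Call:
{"api": "play_rows", "payload": {"commands": [[4.1,0,2.9,0,0,0],[4.1,0,2.9,0,0,0],[4.1,0,2.9,0,0,0],[0,0,0,0,0,0],[0,0,0,0,0,0]]}}

```text
time: 8.35
tool_pos: [0.4895, 0.3188, 0.1585]
tool_rot: [-0.17, 0.786, 0.54, 0.248]
contact_force: [-0.2, -0.5, 0.1]
gripper_width: 0.698
grasp_force: 0.0
```

Call:
{"api": "play_rows", "payload": {"commands": [[0,0,0,0,0,0],[0,0,0,0,0,0],[0,0,0,0,0,0]]}}

```text
time: 8.6
tool_pos: [0.4895, 0.3183, 0.1585]
tool_rot: [-0.17, 0.786, 0.54, 0.248]
contact_force: [-0.4, -0.1, -0.4]
gripper_width: 0.699
grasp_force: 0.0
```

Run:
```python
from h import *
s,R=st()
a=imaging.grab_frame("scene")["image"];b=imaging.grab_frame("side")["image"]
cv2.imwrite("pics/v5.png",np.hstack([cv2.resize(a[180:330,170:320],(400,400),interpolation=2),cv2.resize(b[130:300,180:350],(400,400),interpolation=2)])[:,:,::-1])
```

```text
t 8.6 w [0.4895 0.3183 0.1585] board [-0.0036  0.0045  0.1585] F board [-0.2154  0.3548 -0.4151] grip 0.6988055318585791
axes in board
 [[ 0.8192 -0.0001  0.5735]
 [-0.0001 -1.     -0.    ]
 [ 0.5735 -0.0001 -0.8192]]
```

View pics/v5.png

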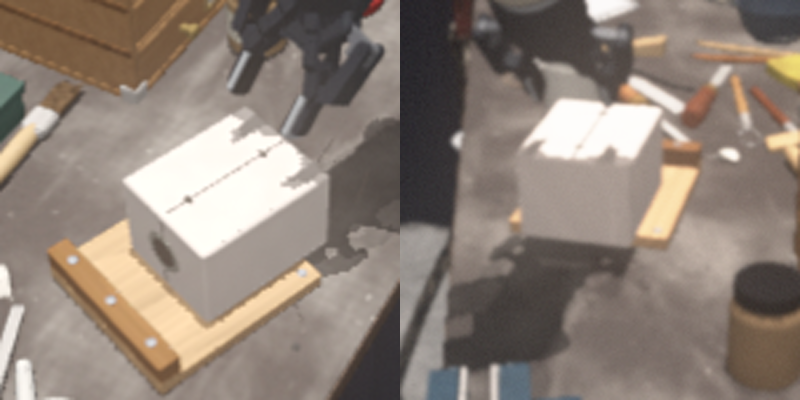

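The mould lies flat on the board, square, with its pour hole facing the cleat at (160,250). Backing off and lowering behind its foot end.

Call:
{"api": "play_rows", "payload": {"commands": [[-20,0,-14,0,0,0],[-25,0,-17,0,0,0],[-25,0,-17,0,0,0],[-8,0,-6,0,0,0],[0,0,0,0,0,0]]}}

```text
time: 9.12
tool_pos: [0.4554, 0.2283, 0.1579]
tool_rot: [-0.17, 0.787, 0.539, 0.248]
contact_force: [-0.1, 0.1, -0.1]
gripper_width: 0.703
grasp_force: 0.0
```

Run:
```python
from h import *
s,R=st()
f=imaging.grab_frame("scene")
p=np.array([(125,182),(205,258)])/(400/150)+[170,180]-.3
print((B@(plane(f,p,.102)-O).T).T)
top(f,(200,200,310,300),.102)
togo(R,[-.075,.003,.062])
```

```text
t 9.1167 w [0.4554 0.2283 0.1579] board [-0.0998  0.0041  0.1579] F board [ 0.0843  0.1278 -0.0588] grip 0.7031889397516286
axes in board
 [[ 0.8191 -0.0031  0.5736]
 [-0.0023 -1.     -0.0021]
 [ 0.5736  0.0005 -0.8191]]
[[ 0.106  -0.0465  0.102 ]
 [ 0.1047  0.0589  0.102 ]]
top board mm ((40.03523254394531, 3.04718017578125), (133.99696350097656, 110.33229064941406), 0.2324346899986267)
tool mm: [-35.8082   0.8337  92.5819]
```

Call:
{"api": "play_rows", "payload": {"commands": [[-14,0,20,0,0,0],[-14,0,20,0,0,0],[-14,0,20,0,0,0],[-13,0,18.5,0,0,0],[0,0.8,0,0,0,0]]}}

```text
time: 9.58
tool_pos: [0.4528, 0.2302, 0.0572]
tool_rot: [-0.173, 0.787, 0.54, 0.244]
contact_force: [-0.8, 0.6, -1.1]
gripper_width: 0.7
grasp_force: 0.0
```

Call:
{"api": "play_rows", "payload": {"commands": [[8,0,5.7,0,0,0],[8,0,5.7,0,0,0],[8,0,5.7,0,0,0],[5,0,3.5,0,0,0],[4,0,2.8,0,0,0]]}}

```text
time: 10.0
tool_pos: [0.472, 0.2687, 0.0637]
tool_rot: [-0.17, 0.785, 0.541, 0.249]
contact_force: [-0.6, -0.4, -0.2]
gripper_width: 0.703
grasp_force: 0.0
```

Call:
{"api": "play_rows", "payload": {"commands": [[3.3,0,2.3,0,0,0],[3.3,0,2.3,0,0,0],[3.3,0,2.3,0,0,0],[3.3,0,2.3,0,0,0],[3.3,0,2.3,0,0,0]]}}

```text
time: 10.42
tool_pos: [0.4779, 0.286, 0.0619]
tool_rot: [-0.17, 0.786, 0.54, 0.247]
contact_force: [-2.8, -5.2, 3.3]
gripper_width: 0.701
grasp_force: 3.1
```

Run:
```python
from h import *
s,R=st()
f=imaging.grab_frame("scene")
top(f,(195,200,310,310),.102)
togo(R,[.003,.003,.062])
```

```text
t 10.4167 w [0.4779 0.286  0.0619] board [-0.0379  0.0038  0.0619] F board [-5.9024  0.7499  3.2798] grip 0.7012050735763
axes in board
 [[ 0.8196  0.0004  0.5729]
 [ 0.0003 -1.      0.0002]
 [ 0.5729 -0.0001 -0.8196]]
top board mm ((41.91200256347656, 2.8515663146972656), (110.28084564208984, 135.35311889648438), 89.9224624633789)
tool mm: [33.0847  0.7235 23.1728]
```

Call:
{"api": "play_rows", "payload": {"commands": [[3.3,0,2.3,0,0,0],[3.3,0,2.3,0,0,0],[3.3,0,2.3,0,0,0],[3.3,0,2.3,0,0,0],[3.3,0,2.3,0,0,0]]}}

```text
time: 10.88
tool_pos: [0.4853, 0.3049, 0.0619]
tool_rot: [-0.17, 0.786, 0.54, 0.248]
contact_force: [-2.2, -4.3, 2.0]
gripper_width: 0.702
grasp_force: 2.2
```

Call:
{"api": "play_rows", "payload": {"commands": [[3.3,0,2.3,0,0,0],[3.3,0,2.3,0,0,0],[3.3,0,2.3,0,0,0],[0,0,0,0,0,0]]}}

```text
time: 11.22
tool_pos: [0.4896, 0.3169, 0.0621]
tool_rot: [-0.171, 0.786, 0.54, 0.248]
contact_force: [0.7, 0.9, 0.1]
gripper_width: 0.701
grasp_force: 0.0
```

Run:
```python
from h import *
s,R=st()
f=imaging.grab_frame("scene")
top(f,(185,200,310,325),.102)
```

```text
t 11.2167 w [0.4896 0.3169 0.0621] board [-0.0048  0.0039  0.0621] F board [ 1.0667 -0.365   0.1382] grip 0.7005442227343426
axes in board
 [[ 0.8188  0.0003  0.574 ]
 [ 0.0001 -1.      0.0005]
 [ 0.574  -0.0003 -0.8188]]
top board mm ((75.25869750976562, 2.7079200744628906), (110.37655639648438, 135.33047485351562), 89.94022369384766)
```

Call:
{"api": "play_rows", "payload": {"commands": [[1.2,0,0.9,0,0,0],[1.2,0,0.9,0,0,0],[1.2,0,0.9,0,0,0]]}}

```text
time: 11.52
tool_pos: [0.4911, 0.3202, 0.062]
tool_rot: [-0.17, 0.786, 0.54, 0.248]
contact_force: [-2.7, -4.7, 3.5]
gripper_width: 0.708
grasp_force: 2.6
```

Call:
{"api": "play_rows", "payload": {"commands": [[0.4,0,0.3,0,0,0],[0.4,0,0.3,0,0,0]]}}

```text
time: 11.68
tool_pos: [0.4915, 0.3211, 0.062]
tool_rot: [-0.17, 0.786, 0.54, 0.248]
contact_force: [-1.8, -4.7, 2.3]
gripper_width: 0.702
grasp_force: 2.6
```

Run:
```python
from h import *
s,R=st()
f=imaging.grab_frame("scene")
top(f,(185,200,310,325),.102)
```

```text
t 11.6833 w [0.4915 0.3211 0.062 ] board [-0.0003  0.0037  0.062 ] F board [-5.0415  0.0428  2.298 ] grip 0.7020001830415494
axes in board
 [[ 0.8193  0.0001  0.5734]
 [ 0.0002 -1.     -0.0001]
 [ 0.5734  0.0001 -0.8193]]
top board mm ((75.01515197753906, 2.5070838928222656), (110.29879760742188, 150.67337036132812), 89.92745971679688)
```

Call:
{"api": "play_rows", "payload": {"commands": [[0.4,0,0.3,0,0,0],[0.4,0,0.3,0,0,0]]}}

```text
time: 11.9
tool_pos: [0.4919, 0.322, 0.062]
tool_rot: [-0.17, 0.786, 0.54, 0.248]
contact_force: [-2.4, -5.2, 2.9]
gripper_width: 0.702
grasp_force: 2.7
```

Call:
{"api": "play_rows", "payload": {"commands": [[0.4,0,0.3,0,0,0],[0.4,0,0.3,0,0,0]]}}

```text
time: 12.07
tool_pos: [0.4923, 0.3229, 0.062]
tool_rot: [-0.17, 0.786, 0.54, 0.248]
contact_force: [-1.7, -5.0, 2.3]
gripper_width: 0.703
grasp_force: 2.7
```

Call:
{"api": "play_rows", "payload": {"commands": [[0.4,0,0.3,0,0,0],[0.3,0,0.2,0,0,0]]}}

```text
time: 12.23
tool_pos: [0.4925, 0.3235, 0.0619]
tool_rot: [-0.17, 0.786, 0.54, 0.248]
contact_force: [-5.1, -9.1, 5.6]
gripper_width: 0.702
grasp_force: 5.2
```

Call:
{"api": "play_rows", "payload": {"commands": [[0.15,0,0.1,0,0,0],[0,0,0,0,0,0]]}}

```text
time: 12.4
tool_pos: [0.4926, 0.3235, 0.0619]
tool_rot: [-0.17, 0.786, 0.54, 0.248]
contact_force: [-4.6, -9.4, 4.9]
gripper_width: 0.703
grasp_force: 4.8
```

Call:
{"api": "play_rows", "payload": {"commands": [[0.3,0,0.2,0,0,0],[0,0,0,0,0,0]]}}

```text
time: 12.57
tool_pos: [0.4926, 0.3236, 0.0619]
tool_rot: [-0.17, 0.786, 0.541, 0.247]
contact_force: [-5.7, -11.3, 6.9]
gripper_width: 0.706
grasp_force: 6.3
```

Call:
{"api": "play_rows", "payload": {"commands": [[0.2,0,0.15,0,0,0],[0,0,0,0,0,0],[0,0,0,0,0,0],[0,0,0,0,0,0],[0,0,0,0,0,0]]}}

```text
time: 12.98
tool_pos: [0.4927, 0.3236, 0.0619]
tool_rot: [-0.17, 0.786, 0.541, 0.247]
contact_force: [-5.9, -13.2, 7.6]
gripper_width: 0.707
grasp_force: 7.3
```

Call:
{"api": "play_rows", "payload": {"commands": [[0,0,0,0,0,0],[0,0,0,0,0,0],[0,0,0,0,0,0],[0,0,0,0,0,0],[0,0,0,0,0,0]]}}

```text
time: 13.4
tool_pos: [0.4926, 0.3236, 0.0619]
tool_rot: [-0.17, 0.786, 0.541, 0.247]
contact_force: [-6.2, -14.0, 8.8]
gripper_width: 0.702
grasp_force: 7.3
```

Call:
{"api": "play_rows", "payload": {"commands": [[0,0,0,0,0,0],[0,0,0,0,0,0],[0,0,0,0,0,0],[0,0,0,0,0,0],[0,0,0,0,0,0]]}}

```text
time: 13.82
tool_pos: [0.4926, 0.3236, 0.0619]
tool_rot: [-0.17, 0.786, 0.541, 0.247]
contact_force: [-6.7, -13.0, 8.8]
gripper_width: 0.703
grasp_force: 7.3
```

Call:
{"api": "play_rows", "payload": {"commands": [[0,0,0,0,0,0],[0,0,0,0,0,0],[0,0,0,0,0,0],[0,0,0,0,0,0],[0,0,0,0,0,0]]}}

```text
time: 14.23
tool_pos: [0.4926, 0.3236, 0.0619]
tool_rot: [-0.17, 0.786, 0.541, 0.247]
contact_force: [-6.0, -13.1, 8.6]
gripper_width: 0.701
grasp_force: 7.3
```

Call:
{"api": "play_rows", "payload": {"commands": [[0,0,0,0,0,0],[0,0,0,0,0,0],[0,0,0,0,0,0],[0,0,0,0,0,0],[0,0,0,0,0,0]]}}

```text
time: 14.65
tool_pos: [0.4926, 0.3236, 0.0618]
tool_rot: [-0.17, 0.786, 0.541, 0.247]
contact_force: [-7.0, -12.7, 8.5]
gripper_width: 0.707
grasp_force: 7.3
```

Call:
{"api": "play_rows", "payload": {"commands": [[0,0,0,0,0,0],[0,0,0,0,0,0],[0,0,0,0,0,0],[0,0,0,0,0,0],[0,0,0,0,0,0]]}}

```text
time: 15.07
tool_pos: [0.4927, 0.3236, 0.0619]
tool_rot: [-0.17, 0.786, 0.541, 0.247]
contact_force: [-6.2, -12.6, 9.1]
gripper_width: 0.701
grasp_force: 7.3
```

The vertical share adds drag on the board, so I'll ease it upward to make sure the cleat gets about 10 N.

Call:
{"api": "play_rows", "payload": {"commands": [[0.15,0,-0.25,0,0,0],[0.15,0,-0.25,0,0,0],[0,0,0,0,0,0]]}}

```text
time: 15.32
tool_pos: [0.4927, 0.3236, 0.062]
tool_rot: [-0.17, 0.786, 0.54, 0.247]
contact_force: [-3.5, -9.6, 3.8]
gripper_width: 0.708
grasp_force: 5.3
```

Call:
{"api": "play_rows", "payload": {"commands": [[0.35,0,0.1,0,0,0],[0.35,0,0.1,0,0,0],[0,0,0,0,0,0]]}}

```text
time: 15.57
tool_pos: [0.4929, 0.3236, 0.062]
tool_rot: [-0.169, 0.786, 0.541, 0.247]
contact_force: [-4.9, -14.3, 6.0]
gripper_width: 0.699
grasp_force: 7.5
```

Call:
{"api": "play_rows", "payload": {"commands": [[0,0,0,0,0,0],[0,0,0,0,0,0],[0,0,0,0,0,0],[0,0,0,0,0,0],[0,0,0,0,0,0]]}}

```text
time: 15.98
tool_pos: [0.4929, 0.3237, 0.062]
tool_rot: [-0.169, 0.786, 0.541, 0.247]
contact_force: [-4.6, -14.7, 5.8]
gripper_width: 0.699
grasp_force: 7.4
```

Call:
{"api": "play_rows", "payload": {"commands": [[0,0,0,0,0,0],[0,0,0,0,0,0],[0,0,0,0,0,0],[0,0,0,0,0,0],[0,0,0,0,0,0]]}}

```text
time: 16.4
tool_pos: [0.4929, 0.3236, 0.062]
tool_rot: [-0.169, 0.786, 0.541, 0.247]
contact_force: [-4.3, -14.0, 6.1]
gripper_width: 0.701
grasp_force: 7.4
```

Call:
{"api": "play_rows", "payload": {"commands": [[0,0,0,0,0,0],[0,0,0,0,0,0],[0,0,0,0,0,0],[0,0,0,0,0,0],[0,0,0,0,0,0]]}}

```text
time: 16.82
tool_pos: [0.4929, 0.3237, 0.062]
tool_rot: [-0.169, 0.786, 0.541, 0.247]
contact_force: [-4.4, -13.8, 5.5]
gripper_width: 0.707
grasp_force: 7.4
```

Call:
{"api": "play_rows", "payload": {"commands": [[0,0,0,0,0,0],[0,0,0,0,0,0],[0,0,0,0,0,0],[0,0,0,0,0,0],[0,0,0,0,0,0]]}}

```text
time: 17.23
tool_pos: [0.4929, 0.3236, 0.062]
tool_rot: [-0.169, 0.786, 0.541, 0.247]
contact_force: [-4.8, -14.5, 6.0]
gripper_width: 0.702
grasp_force: 7.4
```

Call:
{"api": "play_rows", "payload": {"commands": [[0,0,0,0,0,0],[0,0,0,0,0,0],[0,0,0,0,0,0],[0,0,0,0,0,0],[0,0,0,0,0,0]]}}

```text
time: 17.65
tool_pos: [0.4929, 0.3236, 0.062]
tool_rot: [-0.169, 0.786, 0.541, 0.247]
contact_force: [-4.1, -14.0, 6.1]
gripper_width: 0.7
grasp_force: 7.4
```

Call:
{"api": "play_rows", "payload": {"commands": [[-0.8,0,-0.6,0,0,0],[-1.6,0,-1.1,0,0,0],[-8,0,-5.7,0,0,0],[-16,0,-11.5,0,0,0],[-16,0,-11.5,0,0,0]]}}

```text
time: 18.07
tool_pos: [0.4738, 0.2763, 0.0634]
tool_rot: [-0.171, 0.786, 0.541, 0.248]
contact_force: [0.9, 0.5, -0.7]
gripper_width: 0.706
grasp_force: 0.0
```

Call:
{"api": "play_rows", "payload": {"commands": [[0,0,0,0,0,0],[0,0,0,0,0,0]]}}

```text
time: 18.23
tool_pos: [0.4741, 0.2759, 0.0633]
tool_rot: [-0.17, 0.786, 0.539, 0.248]
contact_force: [0.4, 0.1, 0.9]
gripper_width: 0.703
grasp_force: 0.0
```

Run:
```python
from h import *
s,R=st()
a=imaging.grab_frame("scene");b=imaging.grab_frame("side")["image"];a_=a["image"]
cv2.imwrite("pics/v6.png",np.hstack([cv2.resize(a_[190:340,160:310],(400,400),interpolation=2),cv2.resize(b[130:390,180:440],(400,400),interpolation=2)])[:,:,::-1])
```

```text
t 18.2333 w [0.4741 0.2759 0.0633] board [-0.0486  0.0037  0.0633] F board [ 0.2428 -0.3467  0.8716] grip 0.7028633440375569
axes in board
 [[ 0.8188 -0.0016  0.574 ]
 [-0.0014 -1.     -0.0008]
 [ 0.574  -0.0002 -0.8188]]
```

View pics/v6.png

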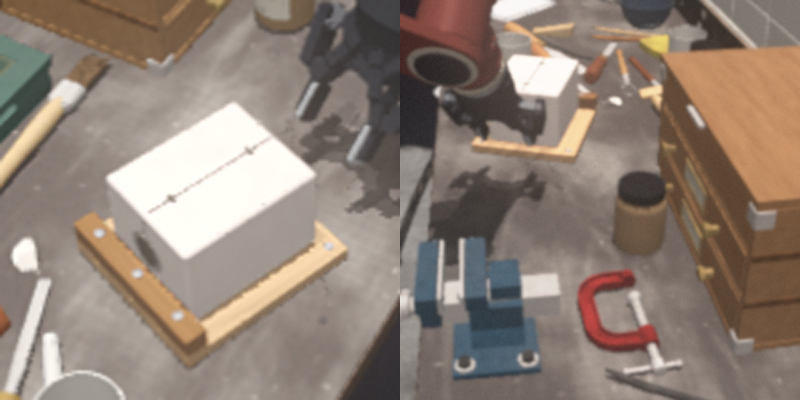

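The mould lies flat and square against the cleat, the gripper is clear of it, and the jar and clamp are where they were.

```bash
python3 -c "
from plant import manip
print(manip.job_done())"
```

```text
the job is handed in; nothing more can be done
None
```

The job is handed in, with no verdict returned: the mould was slid square to the board edge, tipped flat with its hole to the cleat, and pushed against it with about 15 N for over 2 s (an estimated 8–15 N on the cleat, which I could not measure directly; highest push seen was about 19 N), then let go with jar and clamp undisturbed.

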